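# Bring a specimen dish to the counting spot and hold a survey probe over it

### The arm

A 6-joint arm with a two-finger parallel gripper is mounted at the origin on the work surface. World frame = base frame: x ahead of the robot, y to its left, z up, the work surface at z = 0. Lengths are in m, angles in rad, forces in N, time in s.
With the tool pointing down it reaches from about 0.3 to 0.85 m from the base axis. Payload 5.4 kg.
Tool frame: the origin (TCP) lies at the very end of the fingers, on their centre line; the grasp point (between the pads) lies 19 mm behind it; z points along the fingers, y is the line along which they close (so a half turn about z gives the same grasp; the last joint's range is limited). The gripper opens to 85 mm and grips with 20 to 120 N. Pads are 22 mm wide; open, the fingers measure 114 mm over their backs; the gripper's body (76 mm by 85 mm) begins 54 mm behind the grasp point. The pads swing forward as they close: fully open they stand 13 mm farther back than shut.
Start: joints at [0.911, 0.158, 1.597, -0, 1.386, -0.21], TCP at [0.25, 0.518, 0.231] pointing down, gripper open.
Joint ranges: [-2.91, 2.91], [-0.94, 2.29], [0.18, 2.7], [-1.29, 4.43], [0.17, 2.64], [-3, 3]. Speed limits (rad/s): [2.57, 2.57, 3.14, 3.14, 3.14, 3.14].

### API

Orientations are given as [roll, pitch, yaw] about the fixed x, y, z axes, in that order (R = Rz(yaw) Ry(pitch) Rx(roll)).
In Python, from plant import ctrl gives the robot as it stands.
- The arm moves only by the shell command python3 -m crank 'ROWS' [OPENING] [FORCE]. ROWS is a JSON object of lists of equal length, an entry for each row: "xyz": the shift along the world's x, y, z in mm, a list of three; "roll": the turn about the world's z in degrees. A call has 1 to 10 rows; each row is the pose to reach, as a shift and turn from the pose commanded when the call began; what a row does not reach only later rows make up. A row lasts 1/12 s, in which the tool goes at most 41.7 mm and 7.16 degrees, less where a joint would pass 70% of its speed; a pose out of reach is approached as far as the arm can. A call with a gripper value outside its range is refused whole. OPENING is the finger opening in mm, from 0 to 85.4, set as the call begins (- or left out, the last holds). The fingers move at their own pace and stop on an object; FORCE is the grip in N (left out, the last holds). Time passes only in rows, so rows that repeat a pose let the fingers close. It gives the time, the measured TCP pose, the force, the opening and the grip force at its end, in the units of the state.
- ctrl.get_obs(): the state, without advancing time (a new reading comes with each control period).
- ctrl.read_camera(name): name is "scene" or "top" or "wrist"; returns a dict with "pixels" (420x560x3 uint8, red, green, blue), "depth" (420x560 float32, m along the optical axis (not along the pixel's ray), 0 where there is no reading), "fovy" (degrees; the focal length in pixels is half the picture's height over the tangent of half this angle, whatever the lens; pixels are square), "cx", "cy" (the principal point, pixels), "pose" (4x4, takes a point from camera to world coordinates); the wrist camera has in their place "hand_eye" (4x4, takes a point from camera to tool coordinates, whose origin is the TCP and whose axes are the flange's). Camera axes: x right, y down, z forward; pixel columns grow to the right and rows downward; lengths in m; the calibration is good to about 2 mm. A picture is of the moment at which its call begins: read the wrist's pose just before it.
- ctrl.finish_job(): hands the job in; it is judged then, once.
The state is a dict: "t": time; "joints": joint angles; "qd": joint speeds; "joint_efforts": joint torques, N m; "tool_pos": TCP position; "eef_rot": TCP orientation; "force": force on the tool from outside, world axes, zero at the start; "torque": the same for the moment, N m; "gripper_width": opening from 0.0 (shut) to 1.0 (fully open); "grasp_force": force on a finger pad.
Only numpy, scipy, OpenCV 4.12 (cv2) and the standard library are available. Lean on these libraries where they do the work, as an engineer would, in place of code of your own. Each camera call takes 0.05 s, during which the arm holds its last target. There are 200 camera calls.

### The job

Slide the round white dish with its steel specimen across the bench, flat on the bench all the way, until it sits centred in the painted ring, and only then take the survey probe by its handle from its dock. Carry the probe up and over the vial rack and finish with the program still holding it in the gripper, level and still, about one centimetre above the specimen, centred over it with its long side along the specimen, the probe never touching specimen or dish. Leave everything else on the bench where it stands.

Things in the scene. Friction and masses are not known exactly. Their poses are not given: they have to be found in the camera images.
- dish: loose round white porcelain dish, 100 mm diameter, flat bottom, rim 14 mm high, wall 4 mm, about 0.25 kg. A dark steel specimen bar 76 x 24 mm (16 mm thick) is fixed across its middle and stands out of it, its top 20 mm above the bench. Origin: centre of the dish's underside; x along the specimen's length, z up
- specimen_top (a point): centre of the specimen's top face, 20 mm above the dish's origin, on the dish's axis; axes as the dish
- ring_mark: thin white ring painted flat on the bench (no height to catch on), inside diameter 113 mm, outside 120 mm: where the dish must sit. Fixed. Origin: ring centre, at bench height
- probe: loose hand-held survey probe, about 0.3 kg, standing in its dock: a rectangular aluminium head 90 x 40 x 22 mm (x, y, z) with a flat sensing underside, and above it a grey bar handle 90 mm long (along x), 22 mm wide (y), from 50 to 76 mm above the underside, on two posts at its ends (open between head and handle). Origin: centre of the sensing underside; x along its length, z up
- dock: fixed dark grey plastic rest for the probe, 124 x 64 mm, the probe stands on it 14 mm above the bench, with 8 mm high lips only at its two short ends. Origin: centre of its underside; x along its length (the probe's x)
- rack: bystander: loose white plastic rack with seven capped amber vials, 260 x 50 mm, 95 mm high, standing between the probe and the dish area with its length roughly along x. Origin: centre of its underside; x along its length
- bottle: bystander: white plastic bottle, 60 mm diameter, 150 mm high, upright. Origin: centre of underside
- jar: bystander: amber jar with black cap, 46 mm diameter, 55 mm high. Origin: centre of underside
- weight: bystander: steel calibration weight with a knob, 36 mm diameter, 50 mm high. Origin: centre of underside
- crucible: bystander: small white cup, 48 mm diameter, 35 mm high. Origin: centre of underside
- spatula: bystander: slim steel laboratory spatula lying flat, 166 mm long (along its x), 5 mm thick
- lid_box: bystander: cardboard box 90 x 65 x 40 mm. Origin: centre of underside
Things that resemble listed ones, but are neither listed nor needed, are in the scene too. What is shaped like the dish but blue, purple or red is not meant.

How it is judged:
On the way, in this order (a step that is already met when the one before it is completed fails the run):
1. the dish lies flat and at rest, centred in the ring, with the probe still in its dock (horizontal distance between dish and ring_mark below 0.015 m and height (world z) of dish below 0.004 m and angle between dish's own z axis and vertical below 0.05 rad and linear speed of dish below 0.01 m/s and distance of probe from where it was at the start of the episode below 0.015 m), for 0.2 s.
2. the probe is lifted out of its dock in the gripper (height (world z) of probe above 0.06 m and contact force between the fingers and probe above 1 N), for 0.1 s.
3. the probe is carried over the rack, its underside higher than the vials (height (world z) of probe above 0.095 m and contact force between the fingers and probe above 1 N and y of probe in the frame of rack between -0.06 and 0.06 m and x of probe in the frame of rack between -0.17 and 0.17 m).
At the end, for the whole second after the job is handed in: dish flat, at rest, within 15 mm of the ring centre, free of the fingers; probe held still in the fingers alone, underside 3 to 20 mm above the specimen, within 12 mm of its centre, level within 0.10 rad, long axis along the specimen within 0.17 rad either way round, touching neither dish nor rack (horizontal distance between dish and ring_mark below 0.015 m and height (world z) of dish below 0.004 m and angle between dish's own z axis and vertical below 0.05 rad and linear speed of dish below 0.01 m/s and horizontal distance between probe and specimen_top below 0.012 m and z of probe in the frame of specimen_top between 0.003 and 0.02 m and angle between the x axis of probe and the x axis of dish, either way round below 0.17 rad and angle between probe's own z axis and vertical below 0.1 rad and linear speed of probe below 0.02 m/s and contact force between the fingers and probe above 1 N and contact force between each of probe, the fingers and dish below 0.05 N and contact force between probe and rack below 0.05 N); the arm keeps its last pose, push and grip.
It fails at once if the probe touches the dish or the specimen (contact force between probe and dish above 0.3 N).
It fails at once if the dish is lifted or tipped (height (world z) of dish above 0.01 m or angle between dish's own z axis and vertical above 0.15 rad).
It fails at once if a bystander is moved by more than 25 mm (distance of any of rack, bottle, jar, weight, crucible, spatula, lid_box from where it was at the start of the episode above 0.025 m).
It fails at once if the rack, bottle, jar or weight is tipped over (angle between any of rack, bottle, jar, weight's own z axis and vertical above 0.3 rad).
It also fails if it takes over 64 s, if anything falls off the work surface, if the arm or the gripper's body presses on something with over 40 N, if the wrist force passes 120 N, or if a joint passes its speed limit or range.

## Working session

There is one attempt and no reset: what is moved stays moved. The work goes in short steps, Python scripts to look and compute and a shell command to move; the robot and the scene stay as the last step left them, time stands still between calls to the robot, and variables do not carry over. Pictures are saved under pics/ and viewed, at most 12 in all, crops included, and the job is handed in when it is done.

```bash
ls; mkdir -p pics
cat > h.py <<'E'
import numpy as np, cv2
from plant import ctrl
from scipy.spatial.transform import Rotation as R
def cam(n):
    o=ctrl.get_obs(); c=ctrl.read_camera(n)
    c['f']=c['pixels'].shape[0]/2/np.tan(np.radians(c['fovy'])/2)
    if 'pose' in c: c['T']=np.array(c['pose'])
    else:
        T=np.eye(4);T[:3,:3]=R.from_euler('xyz',o['eef_rot']).as_matrix();T[:3,3]=o['tool_pos'];c['T']=T@np.array(c['hand_eye'])
    return c
def save(c,p,crop=None,s=1):
    im=c['pixels'][:,:,::-1]
    if crop: im=im[crop[1]:crop[3],crop[0]:crop[2]]
    cv2.imwrite(p,cv2.resize(im,None,fx=s,fy=s,interpolation=cv2.INTER_CUBIC))
def ray(c,uv,z):
    uv=np.atleast_2d(uv).astype(float)
    d=np.c_[(uv[:,0]-c['cx'])/c['f'],(uv[:,1]-c['cy'])/c['f'],np.ones(len(uv))]@c['T'][:3,:3].T
    o=c['T'][:3,3]; return o+d*((z-o[2])/d[:,2])[:,None]
def pts(c):
    d=c['depth'];v,u=np.mgrid[:d.shape[0],:d.shape[1]]
    P=np.stack([(u-c['cx'])/c['f']*d,(v-c['cy'])/c['f']*d,d],-1)
    P=P@c['T'][:3,:3].T+c['T'][:3,3]; P[d==0]=np.nan; return P
E
python3 - <<'E'
from h import *
import pickle
print(ctrl.get_obs())
for n in ['top','scene','wrist']:
    c=cam(n);print(n,c['fovy'],c['cx'],c['cy'],c['T'].round(3).tolist());save(c,f'pics/{n}0.png',s=1.4 if n!='wrist' else 1);pickle.dump(c,open(n+'0.pkl','wb'))
E
```

```text
pics
{'t': 0.0, 'joints': array([ 9.10947225e-01,  1.59105372e-01,  1.59827321e+00,  1.53894537e-05,
        1.38620700e+00, -2.10109162e-01]), 'qd': array([ 0.00259014, -0.00107818,  0.00022804, -0.00013559, -0.00010524,
        0.00063048]), 'joint_efforts': array([-7.04359536e-04, -3.96004486e+01, -3.31429338e+01, -2.70769387e-04,
        8.54138634e-03, -2.96364533e-05]), 'tool_pos': array([0.2496002 , 0.5173102 , 0.23026475]), 'eef_rot': array([-3.13964670e+00, -4.30448748e-04,  2.69184946e+00]), 'force': array([ 0.60595629,  0.43635975, -0.56892784]), 'torque': array([ 0.00086367, -0.03385888,  0.0034921 ]), 'grasp_force': 0.0, 'gripper_width': 1.0034502633144333}
top 49.87898457547172 277.92637633997435 214.49613561696322 [[0.018, -0.979, 0.201, 0.343], [-1.0, -0.018, 0.001, 0.061], [0.002, -0.201, -0.98, 1.117], [0.0, 0.0, 0.0, 1.0]]
scene 57.813533247442805 274.9249900602036 210.16640767905457 [[0.37, 0.657, -0.657, 1.247], [0.929, -0.268, 0.255, -0.208], [-0.008, -0.705, -0.709, 0.805], [0.0, 0.0, 0.0, 1.0]]
wrist 64.52391252992892 277.7407088125915 208.39592689352753 [[0.435, 0.858, 0.272, 0.18], [0.9, -0.414, -0.133, 0.552], [-0.001, 0.302, -0.953, 0.372], [0.0, 0.0, 0.0, 1.0]]
```

View pics/top0.png

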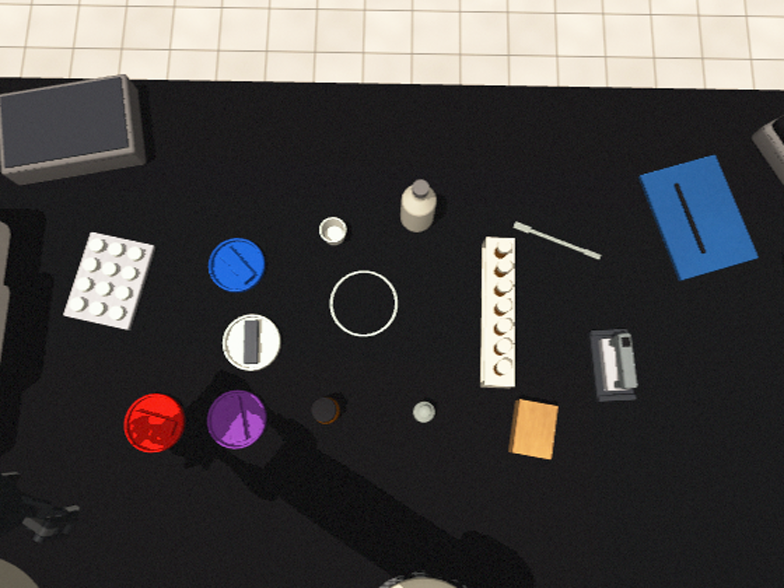

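View pics/scene0.png

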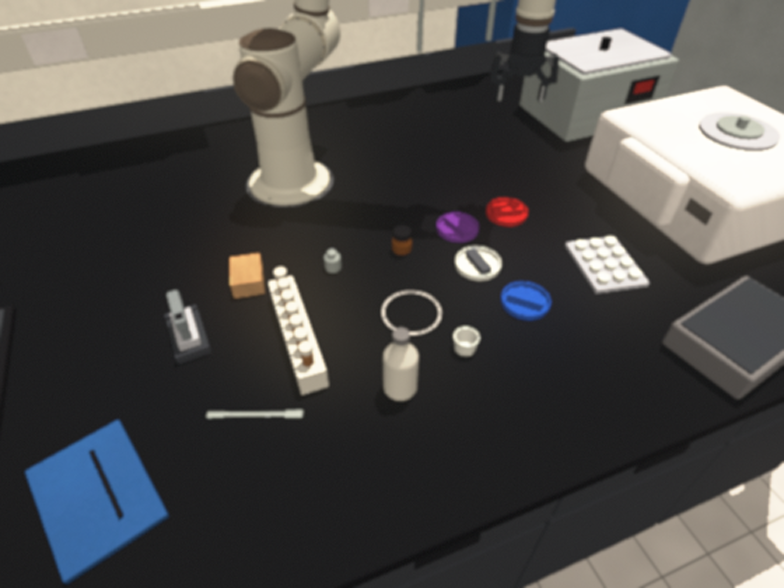

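The top view (px of the 1.4x picture) shows the white dish at (251,342), with look-alikes in blue (237,264), purple (237,419) and red (153,422). Only the white one carries the dark steel bar. The ring is at (363,303), the rack at (498,312) and the probe in its dock at (614,365).

Run:
```python
from h import *
import pickle
for n in ['top','scene']:
    c=pickle.load(open(n+'0.pkl','rb'));P=pts(c);hsv=cv2.cvtColor(c['pixels'],cv2.COLOR_RGB2HSV)
    m=((hsv[...,2]>110)&(hsv[...,1]<70)).astype(np.uint8)
    cs,h=cv2.findContours(m,cv2.RETR_EXTERNAL,cv2.CHAIN_APPROX_NONE)
    for k in cs:
        if len(k)<25: continue
        p=k[:,0,:]; w=ray(c,p,0.0); ctr=(w.min(0)+w.max(0))/2
        if not(0.2<ctr[0]<0.8 and abs(ctr[1])<0.5): continue
        u,v=p.mean(0).astype(int)
        zz=P[...,2][tuple(p.T[::-1])]
        r14=ray(c,p,0.014)
        (ex,ey),ax,an=cv2.fitEllipse(p.astype(np.float32))
        (wx,wy),wa,wan=cv2.fitEllipse((r14[:,:2]*1000).astype(np.float32))
        (gx,gy),ga,gn=cv2.fitEllipse((w[:,:2]*1000).astype(np.float32))
        print(n,(u,v),'z0',np.round([gx,gy,*ga],1),'z14',np.round([wx,wy,*wa],1),'depthz',np.nanmedian(zz).round(3), np.nanmax(zz).round(3))
    if n=='top':
        im=c['pixels'][:,:,::-1]
        a=cv2.resize(im[215:275,150:210],None,fx=6,fy=6,interpolation=2)
        b=cv2.resize(im[225:295,410:470],None,fx=6,fy=6,interpolation=2)[:360]
        s=pickle.load(open('scene0.pkl','rb'))['pixels'][:,:,::-1]
        d=cv2.resize(s[200:265,105:170],(360,360))
        e=cv2.resize(s[165:210,315:365],(360,300)); 
        cv2.imwrite('pics/crop.png',cv2.resize(np.hstack([a,b[:360],d]),(800,int(360*800/1080))))
    # probe points & specimen
    for nm,(x0,x1,y0,y1) in dict(probe=(0.2,0.5,-0.42,-0.25)).items():
        for lo,hi in [(0.03,0.045),(0.075,0.1)]:
            q=(P[...,0]>x0)&(P[...,0]<x1)&(P[...,1]>y0)&(P[...,1]<y1)&(P[...,2]>lo)&(P[...,2]<hi)
            if q.sum()>10:
                (a,b),s,an=cv2.minAreaRect((P[q][:,:2]*1000).astype(np.float32)); print(n,nm,lo,q.sum(),np.round([a,b,*s,an],1),np.median(P[q][:,2]).round(4))
    dk=(hsv[...,2]<110)&(P[...,2]>0.015)&(P[...,2]<0.03)&(P[...,1]>0.1)&(P[...,1]<0.35)&(P[...,0]>0.2)&(P[...,0]<.45)
    nl,lab,st,ce=cv2.connectedComponentsWithStats(dk.astype(np.uint8))
    for i in range(1,nl):
        if st[i,4]>60:
            q=lab==i;(a,b),s,an=cv2.minAreaRect((P[q][:,:2]*1000).astype(np.float32));print(n,'bar',ce[i].round(),np.round([a,b,*s,an],1),np.median(P[q][:,2]).round(4))
```

```text
top (np.int64(302), np.int64(293)) z0 [376.5  -0.9  33.8  35.1] z14 [ 3.761e+02 -2.000e-01  3.340e+01  3.460e+01] depthz 0.032 0.038
top (np.int64(441), np.int64(259)) z0 [ 467.1 -343.4   65.2   96.5] z14 [ 465.5 -338.3   64.3   95.3] depthz 0.069 0.093
top (np.int64(179), np.int64(244)) z0 [493.3 307.1  99.7 101.3] z14 [491.4 304.   98.5 100. ] depthz 0.011 0.018
top (np.int64(259), np.int64(216)) z0 [567.8 109.  119.6 121.8] z14 [565.  108.4 118.1 120.3] depthz 0.0 0.006
top (np.int64(355), np.int64(222)) z0 [ 556.1 -133.2   64.4  373.3] z14 [ 553.4 -130.8   63.6  368.6] depthz 0.007 0.055
top (np.int64(397), np.int64(171)) z0 [ 695.8 -233.2   11.4  191.7] z14 [ 691.4 -229.5   11.3  189.3] depthz 0.005 0.012
top (np.int64(237), np.int64(164)) z0 [703.5 169.8  48.   51.7] z14 [699.  168.4  47.4  51. ] depthz 0.031 0.04
top (np.int64(297), np.int64(147)) z0 [753.6  13.3  62.  100. ] z14 [748.4  13.9  61.2  98.8] depthz 0.079 0.154
top probe 0.03 316 [ 456.7 -317.4   88.3   34.8   16. ] 0.0362
top probe 0.075 416 [ 459.  -326.    82.7   23.8    3.8] 0.0897
scene (np.int64(181), np.int
[... 406 characters left out ...]
4 120.5 133.7] depthz -0.002 0.15
scene (np.int64(129), np.int64(228)) z0 [ 419.8 -328.5   44.1  188.8] z14 [ 434.2 -326.4   43.3  185.6] depthz 0.025 0.09
scene (np.int64(211), np.int64(235)) z0 [ 517.7 -118.5   63.8  415.1] z14 [ 530.4 -120.    62.7  407.9] depthz -0.0 0.094
scene (np.int64(237), np.int64(185)) z0 [349.2  12.1  31.6  78. ] z14 [364.8   8.2  31.   76.6] depthz 0.011 0.046
scene (np.int64(341), np.int64(187)) z0 [484.4 314.8 105.4 117.3] z14 [497.7 305.7 103.6 115.3] depthz -0.001 0.013
scene probe 0.03 141 [ 459.5 -324.7   82.2   39.7    3.7] 0.0339
scene probe 0.075 188 [ 458.6 -324.7   83.5   21.8    3.9] 0.0876
scene bar [286. 175.] [388.3 166.3  42.2  24.3  64.3] 0.0233
```

View pics/crop.png

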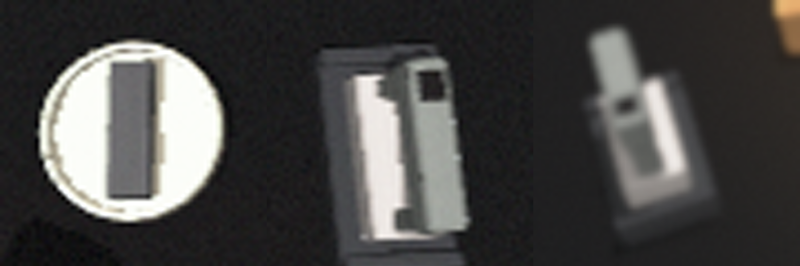

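The crop confirms the white dish with its dark bar along world x, and the probe with its handle parallel to the bar and open between handle and head. I'll move above the dish to refine the measurement with the wrist camera.

```bash
python3 -m crank '{"xyz":[[25,-22,0],[55,-48,0],[85,-75,0],[115,-102,0],[145,-129,0],[175,-156,0],[205,-182,0],[230,-204,0],[240,-213,0],[240,-213,0]],"roll":[3,8,13,18,22,25.8,25.8,25.8,25.8,25.8]}' 85 20
cat > look.py <<'E'
from h import *
import sys
c=cam('wrist');o=ctrl.get_obs();print('tcp',o['tool_pos'].round(4),np.degrees(o['eef_rot']).round(2),'t',o['t'])
P=pts(c);hsv=cv2.cvtColor(c['pixels'],cv2.COLOR_RGB2HSV)
m=((hsv[...,2]>110)&(hsv[...,1]<70)).astype(np.uint8)
cs,h=cv2.findContours(m,cv2.RETR_EXTERNAL,cv2.CHAIN_APPROX_NONE)
for k in cs:
    if len(k)<150: continue
    p=k[:,0,:].astype(np.float32)
    if p[:,0].min()<2 or p[:,0].max()>557 or p[:,1].min()<2 or p[:,1].max()>417: print('cut',p.mean(0));continue
    for z in (0,.014):
        e=cv2.fitEllipse((ray(c,p,z)[:,:2]*1000).astype(np.float32));print('white',p.mean(0).round(),'z',z,np.round([*e[0],*e[1]],1))
    f=np.zeros_like(m);cv2.drawContours(f,[k],-1,1,-1);f=cv2.erode(f,np.ones((9,9)))
    d=((f>0)&(hsv[...,2]<110)).astype(np.uint8);d=cv2.morphologyEx(d,cv2.MORPH_OPEN,np.ones((5,5)))
    n,l,s,_=cv2.connectedComponentsWithStats(d)
    if n>1:
        i=1+s[1:,4].argmax();v,u=np.nonzero(l==i);z=np.nanmedian(P[l==i][:,2])
        for h_ in (.02,):
            r=cv2.minAreaRect((ray(c,np.c_[u,v],h_)[:,:2]*1000).astype(np.float32));print('bar',s[i,4],'depthz',z.round(4),np.round([*r[0],*r[1],r[2]],1))
save(c,sys.argv[1])
E
python3 look.py pics/w1.png; rm -f pics/wrist0.png
```

```text
t: 0.98
tool_pos: [0.4919, 0.3025, 0.2309]
eef_rot: [-3.141, -0.0, 3.138]
force: [0.0, 0.4, 0.4]
gripper_width: 0.996
grasp_force: 0.0
tcp [0.4904 0.304  0.2308] [ 1.8000e+02 -7.0000e-02  1.7989e+02] t 1.0333
cut [498.76715 258.87744]
white [120. 234.] z 0 [566.8 112.1 120.9 122.4]
white [120. 234.] z 0.014 [561.1 119.3 116.4 117.8]
bar 6013 depthz -0.0008 [558.3 122.3 102.5 101.8  39.7]
white [282. 174.] z 0 [494.1 308.2 104.5 104.7]
white [282. 174.] z 0.014 [491.1 308.  100.6 100.8]
```

```bash
sed -i 's/for k in cs/print(np.nan if 0 else "")\nfor k in cs/' look.py; python3 look.py pics/w2.png
python3 - <<'E'
import cv2;im=cv2.imread('pics/w2.png');print(im[174-60:174+60:6,282].max(1), im[174,282-80:282+80:6].max(1))
E
```

```text
tcp [0.4895 0.305  0.2309] [ 1.7999e+02 -8.0000e-02  1.8000e+02] t 1.0833

cut [497.66336 259.89108]
white [118. 235.] z 0 [566.7 112.1 121.2 122.6]
white [118. 235.] z 0.014 [560.9 119.4 116.6 118. ]
bar 6002 depthz -0.0008 [558.  122.5 102.2 102.8  44.5]
white [281. 176.] z 0 [494.1 308.1 104.5 104.7]
white [281. 176.] z 0.014 [491.  308.  100.6 100.8]
[ 33  35  34 203 238 111 122 123 124 123 123 122 123 121 121 121 124 186
  79  36] [ 35  36  36  35  35  34 237 248 248 248 247 176 124 122 125 226 248 247
 248 248 198  51  34  35  34  32  34]
```

View pics/w2.png

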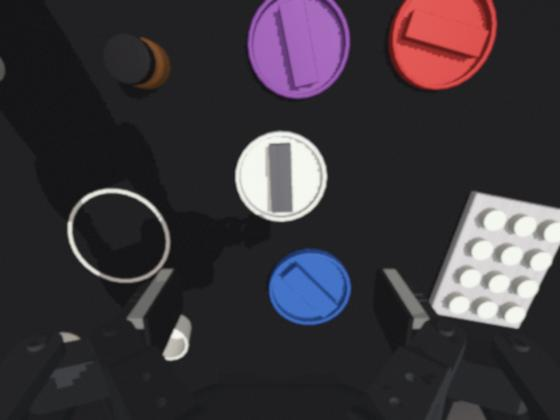

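The wrist view shows the white dish at (281,176) with its grey bar, and the ring at (118,235). I'll fix the bar threshold, descend and look again.

```bash
sed -i 's/hsv\[...,2\]<110)/hsv[...,2]<160)/' look.py; python3 look.py pics/w2.png;  python3 -m crank '{"xyz":[[0,0,-20],[0,0,-50],[0,0,-75],[0,0,-90],[0,0,-90],[0,0,-90]],"roll":[0,0,0,0,0,0]}' 60; python3 look.py pics/w3.png
```

```text
tcp [0.489  0.3056 0.231 ] [ 1.7998e+02 -7.0000e-02 -1.7993e+02] t 1.1333

cut [496.94058 260.67328]
white [117. 235.] z 0 [566.7 112.1 120.9 122.7]
white [117. 235.] z 0.014 [560.9 119.4 116.4 118.1]
bar 6035 depthz -0.0008 [558.  122.7 102.6 102.7  45.7]
white [280. 177.] z 0 [494.1 308.1 104.5 104.8]
white [280. 177.] z 0.014 [491.  308.  100.5 100.8]
bar 1470 depthz 0.0192 [490.2 307.2  75.3  23.3   2.2]
t: 1.63
tool_pos: [0.4885, 0.3058, 0.1408]
eef_rot: [-3.141, -0.002, -3.139]
force: [-1.1, 0.2, 0.5]
gripper_width: 0.698
grasp_force: 0.0
tcp [0.4897 0.3059 0.1423] [ 1.7997e+02  5.0000e-02 -1.7988e+02] t 1.6833

cut [534.2632  302.72894]
white [ 70. 265.] z 0 [566.7 112.4 117.4 118. ]
white [ 70. 265.] z 0.014 [559.  122.  111.6 112.2]
white [280. 200.] z 0 [494.8 308.1 105.  105.5]
white [280. 200.] z 0.014 [490.7 308.   99.8 100.3]
bar 2629 depthz 0.0192 [492.6 307.4  81.7  23.5   2.1]
```

```bash
python3 -m crank '{"xyz":[[1,2,0],[1,2,-20],[1,2,-50],[1,2,-80],[1,2,-100],[1,2,-112],[1,2,-112],[1,2,-112]],"roll":[2,2,2,2,2,2,2,2]}' 45
python3 - <<'E'
from h import *
c=cam('wrist');save(c,'pics/w4.png')
E
```

```text
t: 2.35
tool_pos: [0.4919, 0.3074, 0.0306]
eef_rot: [3.141, 0.002, -3.106]
force: [-0.2, 0.6, 0.1]
gripper_width: 0.526
grasp_force: 0.0
```

View pics/w4.png

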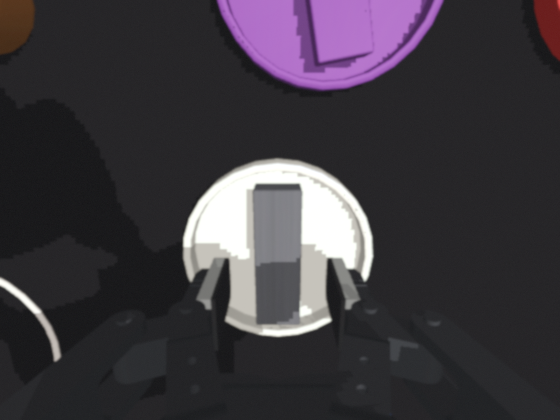

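The fingers, at columns 225 and 330, straddle the bar centred at 278, and both are inside the rim. Next I descend and grip.

```bash
python3 -m crank '{"xyz":[[0,0,-8],[0,0,-15],[0,0,-20],[0,0,-20],[0,0,-20]],"roll":[0,0,0,0,0]}' && python3 -m crank '{"xyz":[[0,0,0],[0,0,0],[0,0,0],[0,0,0],[0,0,0],[0,0,0]],"roll":[0,0,0,0,0,0]}' 15 25
```

```text
t: 2.82
tool_pos: [0.4906, 0.3066, 0.0088]
eef_rot: [-3.141, -0.001, -3.106]
force: [-0.9, -0.5, -0.1]
gripper_width: 0.528
grasp_force: 0.0
t: 3.32
tool_pos: [0.4914, 0.307, 0.0097]
eef_rot: [3.141, 0.001, -3.106]
force: [-0.7, -0.2, 2.6]
gripper_width: 0.272
grasp_force: 25.9
```

```bash
python3 -m crank '{"xyz":[[4,-10,0],[11,-28,0],[20,-52,0],[30,-78,0],[40,-104,0],[50,-130,0],[60,-155,0],[68,-176,0],[73,-190,0],[75,-195,0]],"roll":[0,0,0,0,0,0,0,0,0,0]}' && python3 -m crank '{"xyz":[[0,0,0],[0,0,0],[0,0,0]],"roll":[0,0,0]}'
python3 - <<'E'
from h import *
c=cam('wrist');save(c,'pics/w5.png');c=cam('top');save(c,'pics/t5.png',(200,160,330,280),5)
E
```

```text
t: 4.15
tool_pos: [0.5669, 0.1098, 0.0097]
eef_rot: [3.141, 0.0, -3.109]
force: [-1.5, 4.6, 6.8]
gripper_width: 0.271
grasp_force: 26.3
t: 4.4
tool_pos: [0.5664, 0.112, 0.0097]
eef_rot: [-3.141, 0.001, -3.105]
force: [0.8, -2.4, 3.2]
gripper_width: 0.273
grasp_force: 26.2
```

View pics/w5.png

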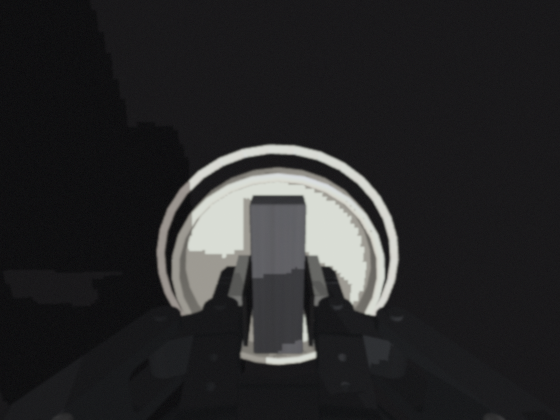

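The dish sits inside the ring, laterally centred (both mid-columns at 278). I'll release, rise and measure.

```bash
python3 -m crank '{"xyz":[[0,0,0],[0,0,0],[0,0,0],[0,0,0],[0,0,20],[0,0,50],[0,0,90],[0,0,130],[0,0,140],[0,0,140]],"roll":[0,0,0,0,0,0,0,0,0,0]}' 44; python3 -m crank '{"xyz":[[0,0,0],[0,0,0]],"roll":[0,0]}' 85
cat > chk.py <<'E'
from h import *
for n in ('wrist','top'):
    c=cam(n);hsv=cv2.cvtColor(c['pixels'],cv2.COLOR_RGB2HSV)
    m=((hsv[...,2]>90)&(hsv[...,1]<70)).astype(np.uint8)
    cs,h=cv2.findContours(m,cv2.RETR_CCOMP,cv2.CHAIN_APPROX_NONE)
    for k in cs:
        p=k[:,0,:].astype(np.float32)
        if len(p)<30: continue
        for z in (0,.014):
            q=(ray(c,p,z)[:,:2]*1000).astype(np.float32)
            if abs(q.mean(0)-[567,111]).max()<25: e=cv2.fitEllipse(q);r=cv2.minAreaRect((ray(c,p,.02)[:,:2]*1000).astype(np.float32));print(n,z,np.round([*e[0],*e[1]],1),'rect@20',np.round([*r[0],*r[1],r[2]],1))
E
python3 chk.py; python3 look.py pics/w6.png
```

```text
t: 5.33
tool_pos: [0.5689, 0.112, 0.154]
eef_rot: [-3.141, 0.009, -3.106]
force: [0.6, 0.0, -0.1]
gripper_width: 0.511
grasp_force: 0.0
t: 5.5
tool_pos: [0.5645, 0.1119, 0.1471]
eef_rot: [3.141, -0.004, -3.106]
force: [0.7, -0.3, -0.3]
gripper_width: 0.785
grasp_force: 0.0
wrist 0 [567.  112.5 121.8 122.4] rect@20 [561.5 112.6 114.  113.6  45.5]
wrist 0.014 [563.1 112.3 115.9 116.5] rect@20 [561.5 112.6 114.  113.6  45.5]
wrist 0 [568.4 112.8 109.  110.3] rect@20 [550.6 108.   81.8 104.8  21.5]
wrist 0.014 [564.5 112.6 103.7 105. ] rect@20 [550.6 108.   81.8 104.8  21.5]
tcp [0.5646 0.1118 0.1471] [ 179.99   -0.23 -177.97] t 5.65

white [333. 335.] z 0 [714.1 176.2  52.5  73.6]
white [333. 335.] z 0.014 [703.1 173.   50.   70. ]
bar 454 depthz 0.0205 [704.2 183.6  33.7  19.4   6. ]
white [277. 193.] z 0 [566.9 112.5 121.  122.1]
white [277. 193.] z 0.014 [563.1 112.4 115.2 116.1]
bar 2753 depthz 0.0191 [568.  110.7  81.8  29.    2. ]
cut [ 16.668995 173.44553 ]
```

Run:
```python
from h import *
for n in ('wrist','top'):
    c=cam(n);hsv=cv2.cvtColor(c['pixels'],cv2.COLOR_RGB2HSV);P=pts(c)
    q=(abs(P[...,0]-.567)<.07)&(abs(P[...,1]-.111)<.07)
    for th in (110,140,170):
        m=((hsv[...,2]>th)&q).astype(np.uint8)
        cs,h=cv2.findContours(m,cv2.RETR_TREE,cv2.CHAIN_APPROX_NONE)
        for k in cs:
            if len(k)>60:
                o=[]
                for z in (0,.014):
                    e=cv2.fitEllipse((ray(c,k[:,0],z)[:,:2]*1000).astype(np.float32)); o+=[*e[0],*e[1]]
                print(n,th,np.round(o,1))
    z=q&(P[...,2]>.016)&(P[...,2]<.026)
    r=cv2.minAreaRect((P[z][:,:2]*1000).astype(np.float32));print('top face',np.round([*r[0],*r[1],r[2]],1),P[z].mean(0).round(4))
    if n=='wrist': save(c,'pics/w7.png',(177,100,377,290),3)
```

```text
wrist 110 [566.9 112.5 120.9 122.  563.  112.4 115.  116.1]
wrist 110 [572.6 112.9  26.7 110.6 568.5 112.8  25.4 105.3]
wrist 110 [568.2 112.7 109.1 109.8 564.3 112.6 103.8 104.5]
wrist 140 [566.7 112.6 120.  121.3 562.9 112.4 114.2 115.5]
wrist 140 [576.4 112.7  30.  115.5 572.1 112.5  28.6 110. ]
wrist 140 [568.2 112.7 109.3 109.8 564.2 112.5 104.1 104.5]
wrist 170 [565.4 112.8 106.5 111.7 561.6 112.6 101.3 106.3]
top face [566.3 112.9  76.   24.    1.5] [0.5645 0.1127 0.0192]
top 110 [575.9 142.7  37.1  57.9 573.  141.7  36.6  57.2]
top 110 [715.7 148.1 184.8 221.8 711.  147.1 182.5 219. ]
top 140 [575.9 144.3  36.8  50.5 573.  143.2  36.4  49.9]
top 140 [631.7 133.1  30.9  74.4 628.1 132.2  30.5  73.5]
top 140 [724.6 143.7 158.6 210.9 719.9 142.7 156.6 208.3]
top 170 [722.7 147.3 152.9 157.5 717.9 146.2 151.  155.6]
top 170 [726.1  61.6  26.4 160.  721.3  61.6  26.  158. ]
top 170 [732.4 236.1  26.9 156.3 727.5 233.9  26.5 154.3]
top face [573.7 127.6  57.8  35.9  89.5] [0.5715 0.1112 0.0203]
```

View pics/w7.png

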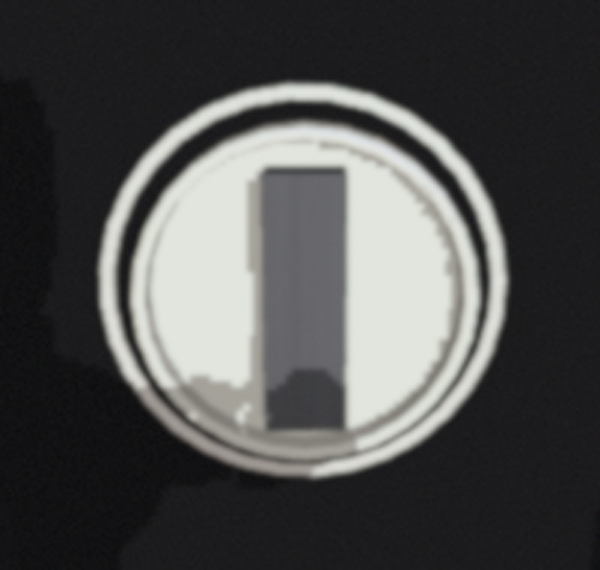

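The dish is centred: specimen (566.3, 112.9) mm against ring (566.9, 112.5) mm. On to the probe.

```bash
python3 -m crank '{"xyz":[[0,-5,15],[-5,-25,35],[-12,-60,60],[-21,-98,75],[-31,-137,75],[-41,-176,75],[-51,-215,75],[-61,-254,75],[-71,-293,75],[-81,-332,75]],"roll":[0,0,0,0,0,0,2,2,2,2]}' 85 && python3 -m crank '{"xyz":[[-9,-37,0],[-18,-70,0],[-23,-92,0],[-25,-102,0],[-25,-105,0],[-25,-105,0],[-25,-105,0],[-25,-105,0]],"roll":[0,0,0,0,0,0,0,0]}'
cat > pr.py <<'E'
from h import *
import sys
o=ctrl.get_obs();c=cam('wrist');P=pts(c);print('tcp',o['tool_pos'].round(4),np.degrees(o['eef_rot']).round(2),o['t'])
q0=(abs(P[...,0]-.46)<.09)&(abs(P[...,1]+.325)<.09)
for lo,hi in ((.03,.045),(.08,.1)):
    q=q0&(P[...,2]>lo)&(P[...,2]<hi)
    q=cv2.morphologyEx(q.astype(np.uint8),cv2.MORPH_OPEN,np.ones((3,3)))>0
    r=cv2.minAreaRect((P[q][:,:2]*1000).astype(np.float32));print(lo,q.sum(),np.round([*r[0],*r[1],r[2]],1),np.median(P[q][:,2]).round(4))
    v,u=np.nonzero(q)
    r=cv2.minAreaRect((ray(c,np.c_[u,v],.036 if lo<.05 else .09)[:,:2]*1000).astype(np.float32));print('  ray',np.round([*r[0],*r[1],r[2]],1))
save(c,sys.argv[1])
E
python3 pr.py pics/p1.png
```

```text
t: 6.58
tool_pos: [0.484, -0.2219, 0.2239]
eef_rot: [3.141, -0.0, -3.071]
force: [0.5, -0.5, 0.8]
gripper_width: 0.996
grasp_force: 0.0
t: 7.25
tool_pos: [0.4606, -0.3237, 0.2242]
eef_rot: [3.141, -0.0, -3.069]
force: [-0.7, 0.2, -0.1]
gripper_width: 0.995
grasp_force: 0.0
tcp [ 0.4606 -0.3237  0.2242] [ 179.97   -0.   -175.86] 7.25
0.03 1267 [ 461.4 -324.8   88.6   40.     3.8] 0.035
  ray [ 460.9 -324.8   88.4   39.5    3.8]
0.08 2469 [ 461.7 -324.8   89.1   22.     4.7] 0.089
  ray [ 461.  -324.8   88.4   21.6    4.1]
```

View pics/p1.png

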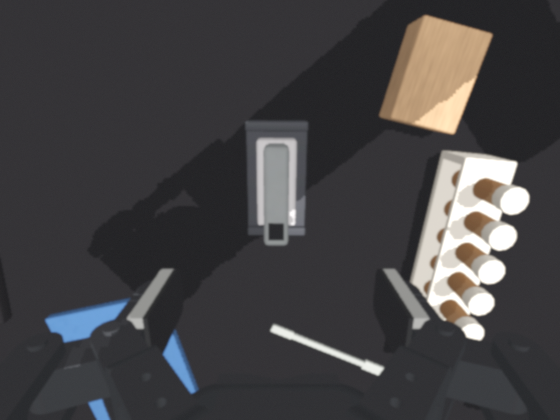

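The probe and its handle are at (276,190) px, i.e. (461, -325) mm at yaw 4°, with the handle top at 89 mm. Descend and grip.

```bash
python3 -m crank '{"xyz":[[0,-1,-15],[0,-1,-45],[0,-1,-80],[0,-1,-115],[0,-1,-142],[0,-1,-158],[0,-1,-166],[0,-1,-166],[0,-1,-166]],"roll":[0,0,0,0,0,0,0,0,0]}' 60 && python3 -m crank '{"xyz":[[0,0,0],[0,0,0],[0,0,0],[0,0,0],[0,0,0],[0,0,0],[0,0,0]],"roll":[0,0,0,0,0,0,0]}' 10 60
```

```text
t: 8.05
tool_pos: [0.4606, -0.3261, 0.0591]
eef_rot: [-3.141, 0.001, -3.071]
force: [0.3, 0.3, 0.0]
gripper_width: 0.703
grasp_force: 0.0
t: 8.63
tool_pos: [0.4607, -0.3268, 0.0597]
eef_rot: [-3.14, 0.001, -3.071]
force: [-0.4, 1.1, 6.2]
gripper_width: 0.249
grasp_force: 59.6
```

```bash
python3 -m crank '{"xyz":[[0,0,5],[0,0,15],[0,0,35],[0,0,60],[0,0,85],[0,0,108],[0,0,120],[0,0,125],[0,0,125],[0,0,125]],"roll":[0,0,0,0,0,0,0,0,0,0]}'
cat > hold.py <<'E'
from h import *
import sys
o=ctrl.get_obs();print('tcp',o['tool_pos'].round(4),np.degrees(o['eef_rot']).round(2),o['t'],o['grasp_force'])
t=o['tool_pos']
for n in ('top','scene','wrist'):
    c=cam(n);P=pts(c);D=P-t
    q=(abs(D[...,0])<.07)&(abs(D[...,1])<.04)&(D[...,2]>-.06)&(D[...,2]<.05)
    for lo,hi in ((-.032,-.018),(.022,.036)):
        z=q&(D[...,2]>lo)&(D[...,2]<hi)
        if z.sum()>30:
            d=D[z]*1000;r=cv2.minAreaRect(d[:,:2].astype(np.float32));print(n,lo,z.sum(),np.round([*r[0],*r[1],r[2]],1),'z',np.percentile(d[:,2],[10,50,90]).round(1))
    if n==sys.argv[1]: save(c,sys.argv[2])
E
python3 hold.py wrist pics/h1.png
```

```text
t: 9.47
tool_pos: [0.4594, -0.3256, 0.1819]
eef_rot: [3.14, -0.001, -3.071]
force: [0.4, 0.2, -3.5]
gripper_width: 0.244
grasp_force: 59.3
tcp [ 0.4594 -0.3256  0.1819] [ 1.7990e+02 -9.0000e-02 -1.7597e+02] 9.4667 59.30992841720581
top -0.032 185 [10.2  9.7 70.3 24.1  3.3] z [-29.8 -23.9 -21. ]
top 0.022 141 [18.8  2.6 23.9 58.1 86.9] z [25.8 30.4 33. ]
scene -0.032 213 [ 8.1  2.3 82.2 40.   4.1] z [-29.5 -26.5 -24.2]
scene 0.022 286 [ 4.9  1.1 47.5 85.5 73.6] z [24.7 27.7 30.6]
wrist -0.032 2295 [-20.9   0.3  46.5  40.2   3.9] z [-27.2 -25.3 -24.1]
wrist 0.022 11198 [-5.  -0.2 46.1 78.5 75.2] z [26.8 28.8 30. ]
```

View pics/h1.png

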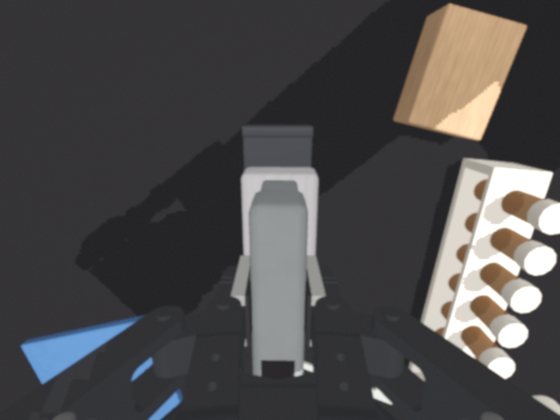

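The probe is level in the fingers: head centred within 1 mm, underside about 46 mm below the TCP and now at 0.137 m. Carry it over the rack.

```bash
python3 -m crank '{"xyz":[[1,5,0],[5,20,0],[11,45,0],[18,75,0],[26,107,0],[34,140,0],[42,173,0],[50,206,0],[58,239,0],[66,272,0]],"roll":[0,0,0,0,0,0,0,0,0,0]}' && python3 -m crank '{"xyz":[[8,33,0],[16,66,0],[24,98,0],[31,126,0],[36,148,0],[39,160,0],[40,166,0],[40,166,0],[40,166,0],[40,166,0]],"roll":[0,-1,-2,-2,-2,-2,-2,-2,-2,-2]}' && python3 -m crank '{"xyz":[[0,0,-10],[0,0,-25],[0,0,-42],[0,0,-55],[0,0,-63],[0,0,-68],[0,0,-68],[0,0,-68],[0,0,-68]],"roll":[0,0,0,0,0,0,0,0,0]}'; python3 hold.py wrist pics/h2.png
```

```text
t: 10.45
tool_pos: [0.5257, -0.0511, 0.1831]
eef_rot: [3.141, -0.0, -3.071]
force: [0.5, -0.4, -3.4]
gripper_width: 0.249
grasp_force: 59.2
t: 11.28
tool_pos: [0.5658, 0.1106, 0.1832]
eef_rot: [-3.141, -0.0, -3.107]
force: [0.1, 0.6, -4.1]
gripper_width: 0.245
grasp_force: 59.4
t: 12.03
tool_pos: [0.5668, 0.1117, 0.1163]
eef_rot: [-3.142, 0.002, -3.106]
force: [-0.1, -0.1, -3.6]
gripper_width: 0.248
grasp_force: 59.4
tcp [0.5668 0.1117 0.1163] [-1.8000e+02  1.1000e-01 -1.7797e+02] 12.0333 59.39856290817261
top -0.032 62 [-12.8  -1.2  24.1  37.3   1.6] z [-26.3 -23.6 -21.5]
top 0.022 91 [-21.6  -4.7  25.1  26.1  81.7] z [28.1 30.3 32.8]
scene -0.032 216 [ 3.2 -0.1 90.4 40.6  2.9] z [-28.6 -25.7 -23.7]
scene 0.022 185 [15.9  2.8 62.4 44.2 22.6] z [24.5 28.5 31.2]
wrist -0.032 2303 [-20.4   0.6  46.9  40.1   2. ] z [-26.9 -24.7 -23.6]
wrist 0.022 10937 [-4.8 -0.3 46.2 78.7 73.6] z [27.2 29.5 30.6]
```

Run:
```python
from h import *
c=cam('wrist');P=pts(c);t=ctrl.get_obs()['tool_pos']
q=(abs(P[...,0]-.566)<.12)&(abs(P[...,1]-.112)<.12)
hsv=cv2.cvtColor(c['pixels'],cv2.COLOR_RGB2HSV)
z=q&(P[...,2]>.05)&(P[...,2]<.08)
d=P[z]*1000;print('head',np.round([d.min(0),d.max(0)],1))
z=q&(P[...,2]>.016)&(P[...,2]<.026);d=P[z]*1000
print('spec',len(d),np.percentile(d,[1,50,99],axis=0).round(1) if len(d) else '')
m=(q&(hsv[...,2]>100)&(P[...,2]<.004)&(P[...,2]>-.01))
d=ray(c,np.argwhere(m)[:,::-1],0)*1000;print('ring',np.round([d.min(0),d.max(0)],1))
m=(q&(hsv[...,2]>100)&(P[...,2]<.018)&(P[...,2]>.009));d=P[m]*1000
print('rim',np.percentile(d,[1,99],axis=0).round(1))
save(c,'pics/f1.png')
import pickle
```

```text
head [[522.5  92.7  71.4]
 [524.9 130.6  80. ]]
spec 227 [[528.3  99.9  16.6]
 [530.5 111.4  19. ]
 [533.  123.   20.5]]
ring [[505.5  51.   -0. ]
 [621.4 174.1   0. ]]
rim [[517.4  64.2   9.3]
 [603.5 161.5  17.4]]
```

View pics/h2.png

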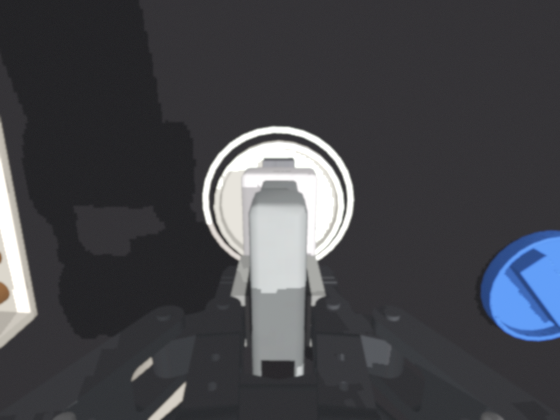

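Head centre is about (567.5, 111.6) mm and specimen centre about (566.3, 111.5–112.9) mm, so they are aligned. Final slow descent, aiming for a 10 mm gap.

```bash
python3 -m crank '{"xyz":[[-1,0.5,-5],[-1,0.5,-12],[-1,0.5,-20],[-1,0.5,-27],[-1,0.5,-33],[-1,0.5,-37],[-1,0.5,-39],[-1,0.5,-40],[-1,0.5,-40],[-1,0.5,-40]],"roll":[0,0,0,0,0,0,0,0,0,0]}'; python3 -m crank '{"xyz":[[0,0,0],[0,0,0],[0,0,0],[0,0,0],[0,0,0],[0,0,0]],"roll":[0,0,0,0,0,0]}'
python3 hold.py scene pics/f2.png
python3 - <<'E'
from h import *
for n in ('wrist','scene'):
    c=cam(n);P=pts(c)
    q=(abs(P[...,0]-.566)<.07)&(abs(P[...,1]-.112)<.07)
    for nm,lo,hi in (('headtop',.045,.058),('spec',.017,.024)):
        d=P[q&(P[...,2]>lo)&(P[...,2]<hi)]*1000
        if len(d)>5: print(n,nm,len(d),np.percentile(d,[2,50,98],axis=0).round(1).tolist())
save(c,'pics/f3.png',(225,135,365,245),5)
E
```

```text
t: 13.07
tool_pos: [0.5653, 0.1123, 0.0757]
eef_rot: [-3.142, 0.001, -3.106]
force: [0.0, -0.1, -3.9]
gripper_width: 0.25
grasp_force: 59.5
t: 13.57
tool_pos: [0.565, 0.1123, 0.0753]
eef_rot: [-3.142, 0.0, -3.106]
force: [0.7, 0.0, -3.6]
gripper_width: 0.249
grasp_force: 59.5
tcp [0.565  0.1123 0.0753] [-180.      0.   -177.97] 13.5667 59.4970178604126
top -0.032 34 [-10.   -1.2  14.3  36.2   1.4] z [-25.4 -23.  -21.8]
top 0.022 41 [-20.4  -6.7  11.4  28.   17.8] z [27.9 30.6 31.6]
scene -0.032 208 [ 3.  -0.  93.3 39.8  2.7] z [-29.5 -25.7 -23.4]
scene 0.022 179 [15.8  3.7 63.8 45.6 18.8] z [24.3 28.4 32.3]
wrist -0.032 2309 [-20.4   0.6  46.9  40.2   2.1] z [-26.8 -24.7 -23.5]
wrist 0.022 10918 [-4.7 -0.4 46.  79.  73.2] z [27.2 29.4 30.5]
wrist headtop 2262 [[521.3, 93.2, 46.7], [530.0, 115.7, 50.6], [565.3, 132.4, 54.9]]
scene headtop 194 [[529.6, 92.4, 45.9], [580.3, 103.3, 49.6], [612.5, 132.4, 55.9]]
scene spec 9 [[603.1, 104.0, 17.9], [604.9, 113.1, 18.3], [606.7, 122.0, 19.3]]
```

View pics/f3.png

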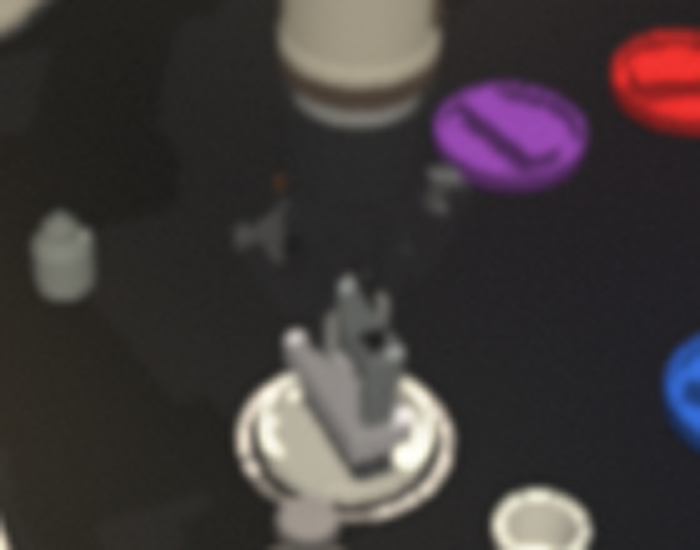

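The scene view shows the probe above the dish, inside the ring. The numbers give a gap of about 9 mm and an offset of about 1 mm. Hand in.

```bash
python3 -c "
from plant import ctrl
print(ctrl.finish_job())"
```

```text
the job is handed in; nothing more can be done
None
```

I handed in the job (no verdict was returned): by my last measurements the dish is centred in the ring to within about 1 mm, and the gripper holds the probe level and still about 9 mm above the specimen, centred over it to about 1 mm.

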